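# Shut the under-stairs cupboard and put its light out at the touchless switch

### The job

We are finished in the little under-stairs cupboard: with your fingertips or the outside of your fingers, push its open sloping door gently until it is fully shut (push it, do not take hold of it), and put its light out at the touchless switch with the orange halo by pointing straight down at the dark window in its middle. Keep the fingertips two or three centimetres above the middle of that window for a good two seconds without touching the switch, and then take the hand well away. Do not touch the blue-haloed stair-light switch or set it off by bringing the fingers low over it, and leave everything else on the worktop where it is.

Things in the scene. Friction and masses are not known exactly. Their poses are not given: they have to be found in the camera images.
- cupboard: fixed taupe cupboard, low end of an under-stairs unit, on the robot's right: 360 mm wide (its own y), 300 mm deep (its own x). Its roof slopes down at 30 degrees from 335 mm high at its -y end (nearer the robot) to 127 mm at its +y end. Origin under its centre; its open front looks to its own -x (to the middle of the worktop), 150 mm from the origin
- cupboard_door (a joint): angle of the cupboard's only door about its upright hinge, rad: 0 is fully shut (a hard stop), it grows as the free edge swings out; it starts partly open. Stiff hinge: the door stays where it is left; about 0.5 to 1 N at the free edge moves it. No latch or spring
- door_hinge (a point): on the door's hinge line, at the tall end of the cupboard's front, 34 mm up (the door's lower edge). This frame turns with the door: z up (positive turns open it), y along the door to its free edge, -x out of its outer face. The door is a flat taupe panel 356 mm long from the hinge line, inner face at x = 0, outer face at x = -18 mm
- door_push (a point): a good place to push: on the outer face, 306 mm from the hinge line (50 mm in from the free edge), 15 mm below the sloping top edge there, about 137 mm above the worktop. Axes as for door_hinge. The door's top edge slopes from 329 mm high at the hinge to 123 mm at the free edge, just under the roof's line
- cupboard_switch: the cupboard light's touchless switch: white puck stuck to the worktop, 84 mm across and 25.5 mm tall, with an ORANGE halo ring and a round black sensor window in the middle of its top. Origin under its centre
- cupboard_switch_window (a point): centre of the black sensor window (24 mm across) on top of the orange-haloed switch, 25.5 mm above the worktop, z up. The switch reacts to fingertips held above the window within about 20 mm of its centre sideways and up to about 60 mm above it
- stair_switch: the stair light's switch, the same puck but with a BLUE halo; to be left alone. The two pucks may be either way round. Origin under its centre
- stair_switch_window (a point): centre of the black sensor window on top of the blue-haloed switch, 25.5 mm above the worktop; fingertips within 30 mm sideways and 80 mm above set it off
- hard_hat: a loose white hard hat, about 225 x 265 mm, 150 tall, standing on its rim at the back of the worktop; origin under its centre
- carton: a loose taped brown carton 130 x 160 x 100 mm tall; origin under its centre
- torch: a loose black torch with a yellow band, lying down, 152 mm long, 44 mm high; origin under its centre, it points along its own y
- tape_measure: a loose yellow and black tape measure, 75 x 75 mm, 40 tall; origin under its centre
- padlock: a loose brass padlock lying flat, 42 x 50 mm body, 22 tall, steel shackle to its own +x; origin under the body's centre
- key_bowl: a loose empty blue ceramic bowl, 116 mm across, 45 tall; origin under its centre
- spray_can: a loose upright spray can, 54 mm across, 170 tall, blue with a red cap; origin under its centre

How it is judged:
On the way:
1. the fingertips point at the orange-haloed switch's window from just above, within 30 degrees of straight down (horizontal distance between the grasp point and cupboard_switch_window below 0.02 m and z of the grasp point in the frame of cupboard_switch_window between 0.022 and 0.08 m and (angle between the grasp point's own z axis and vertical above 2.6 rad or angle between the grasp point's own z axis and vertical below 0.54 rad)), for 1.5 s.
At the end, for the whole second after the job is handed in: Door shut (under 0.03 rad, about 10 mm at its free edge) and at rest; TCP over 120 mm from both switch windows; every loose thing within 15 mm of its start. Before or after shutting, the TCP dwelt 1.5 s within 20 mm sideways of the orange-haloed window's centre, 22 to 80 mm above it (value of joint cupboard_door below 0.03 rad and velocity of joint cupboard_door between -0.05 and 0.05 rad/s and distance between the grasp point and cupboard_switch_window above 0.12 m and distance between the grasp point and stair_switch_window above 0.12 m and distance of each of hard_hat, carton, torch, tape_measure, padlock, key_bowl, spray_can from where it was at the start of the episode below 0.015 m); the robot touches nothing.
It fails at once if a switch is touched (contact force between any of cupboard_switch, stair_switch and anything else above 0.3 N).
It fails at once if the blue-haloed switch is set off: the TCP comes within 30 mm sideways and 100 mm above its window (horizontal distance between the grasp point and stair_switch_window below 0.03 m and z of the grasp point in the frame of stair_switch_window below 0.1 m).
It fails at once if the door is slammed (faster than 1.5 rad/s) (velocity of joint cupboard_door below -1.5 rad/s).
It fails at once if the door is gripped or pulled: a finger presses on its inner face (contact force between the fingers and door_inside above 0.5 N).
It fails at once if a loose thing is lifted, carried or moved by more than 15 mm (distance of any of hard_hat, carton, torch, tape_measure, padlock, key_bowl, spray_can from where it was at the start of the episode above 0.015 m).
It also fails if it takes over 50 s, if anything falls off the work surface, if the arm or the gripper's body presses on something with over 40 N, if the wrist force passes 120 N, or if a joint passes its speed limit or range.

### The arm

A 6-joint arm with a two-finger parallel gripper is mounted at the origin on the work surface. World frame = base frame: x ahead of the robot, y to its left, z up, the work surface at z = 0. Lengths are in m, angles in rad, forces in N, time in s.
With the tool pointing down it reaches from about 0.35 to 0.775 m from the base axis. Payload 7.3 kg.
Tool frame: the origin (TCP) lies between the finger pads, 19 mm behind the fingertips; this is the grasp point; z points along the fingers, y is the line along which they close (so a half turn about z gives the same grasp; the last joint's range is limited). The gripper opens to 92 mm and grips with 3 to 60 N. Pads are 19 mm wide; open, the fingers measure 130 mm over their backs; the gripper's body (75 mm by 190 mm) begins 47 mm behind the grasp point.
Start: joints at [1.079, 0.342, 1.524, -0, 1.275, -0.146], TCP at [0.178, 0.494, 0.246] pointing down, gripper open.
Joint ranges: [-2.53, 2.53], [-0.77, 2.02], [0.04, 2.7], [-1, 4.14], [0.28, 2.66], [-3.11, 3.11]. Speed limits (rad/s): [2.57, 2.57, 3.14, 3.14, 3.14, 3.14].

### API

Orientations are given as [roll, pitch, yaw] about the fixed x, y, z axes, in that order (R = Rz(yaw) Ry(pitch) Rx(roll)).
In Python, from cell import * gives the robot as it stands.
- The arm moves only by the tool arm_command, never from a script. Its arguments are lists of equal length, an entry for each row: "fingers": the gripper command: -1 is fully open, 1 is shut, values between are in proportion; "travel": the shift along the tool's x, y, z in m, a list of three; "dr": the turn, a rotation vector about the tool's x, y, z in degrees, a list of three. In form: {"fingers": [fingers, ...], "travel": [[x, y, z], ...], "dr": [[wx, wy, wz], ...]}. A call has 1 to 8 rows; each row is the pose to reach, as a shift and turn from the pose commanded when the call began, along the tool's axes at that moment; what a row does not reach only later rows make up. A row lasts 1/12 s, in which the tool goes at most 41.7 mm and 7.16 degrees, less where a joint would pass 70% of its speed; a pose out of reach is approached as far as the arm can. A call with a gripper value outside its range is refused whole. The fingers move at their own pace and stop on an object; "squeeze" is the grip in N (left out, the last holds). Time passes only in rows, so rows that repeat a pose let the fingers close. It gives the time, the measured TCP pose, the force, the opening and the grip force at its end, in the units of the state.
- observe(): the state, without advancing time (a new reading comes with each control period).
- read_camera(name): name is "side" or "top"; returns a dict with "color" (400x640x3 uint8, blue, green, red), "z_map" (400x640 float32, m along the optical axis (not along the pixel's ray), 0 where there is no reading), "fx", "fy", "cx", "cy" (pixels), "k1" (the pictures are not rectified: a ray, as slopes to the right and down, at radius r is drawn at 1 + k1 r^2 times it, then the intrinsics apply), "R" (3x3) and "t" (3): a world point X has camera coordinates R X + t. Camera axes: x right, y down, z forward; pixel columns grow to the right and rows downward; lengths in m; the calibration is good to about 2 mm. A picture is of the moment at which its call begins.
- hand_in(): hands the job in; it is judged then, once.
The state is a dict: "time": time; "qpos": joint angles; "qvel": joint speeds; "joint_efforts": joint torques, N m; "tool_pos": TCP position; "tool_rot": TCP orientation; "contact_force": force on the tool from outside, world axes, zero at the start; "torque": the same for the moment, N m; "opening": finger opening in m; "grip_force": force on a finger pad.
Only numpy, scipy, OpenCV 4.12 (cv2) and the standard library are available. Lean on these libraries where they do the work, as an engineer would, in place of code of your own. Each camera call takes 0.05 s, during which the arm holds its last target. There are 200 camera calls.

## Working session

There is one attempt and no reset: what is moved stays moved. The work goes in short steps, Python scripts to look and compute and a tool call to move; the robot and the scene stay as the last step left them, time stands still between calls to the robot, and variables do not carry over. Pictures are saved under pics/ and viewed, at most 10 in all, crops included, and the job is handed in when it is done.

Besides the shell and the picture viewer there is one more tool, called by a JSON object that holds its "name" and its "arguments", one argument or row to a line. arm_command: Moves the arm, as the interface text tells. Its arguments: {"type":"object","properties":{"fingers":{"type":"array","items":{"type":"number"}},"travel":{"type":"array","items":{"type":"array","items":{"type":"number"}}},"dr":{"type":"array","items":{"type":"array","items":{"type":"number"}}},"squeeze":{"type":"number"}},"required":["fingers","travel","dr"]}

```bash
mkdir -p pics
cat > h.py <<'E'
from cell import *
import numpy as np, cv2
def snap(n):
    c=read_camera(n); np.savez('/tmp/%s.npz'%n,**c); return c
def ray(c,u,v):
    K=np.array([[c['fx'],0,c['cx']],[0,c['fy'],c['cy']],[0,0,1.]])
    # k1 on slopes
    p=cv2.undistortPoints(np.array([[[u,v]]],float),K,np.array([float(c['k1']),0,0,0]))[0,0]
    R=np.array(c['R']);t=np.array(c['t'])
    return -R.T@t, R.T@np.array([p[0],p[1],1])
def onz(c,u,v,z):
    o,d=ray(c,u,v); return o+d*(z-o[2])/d[2]
def dep(c,u,v):
    o,d=ray(c,u,v); return o+d*float(c['z_map'][int(round(v)),int(round(u))])
E
python3 - <<'E'
from h import *
for n in('top','side'):
    c=snap(n); cv2.imwrite(f'pics/{n}0.png',c['color']); print(n,-np.array(c['R']).T@np.array(c['t']),c['k1'],c['fx'])
s=observe();print(s['time'],s['tool_pos'],s['tool_rot'],s['opening'])
E
```

```text
top [0.42336173 0.02042824 1.35548522] 0.02288193446433466 411.064325962657
side [ 0.18339638 -1.05705201  0.95604539] -0.10439494400795087 492.16643100360795
0.1 [0.17776407 0.4936398  0.24491366] [-3.14023920e+00 -1.84779041e-04  2.79582473e+00] 0.09169786029994878
```

View pics/top0.png

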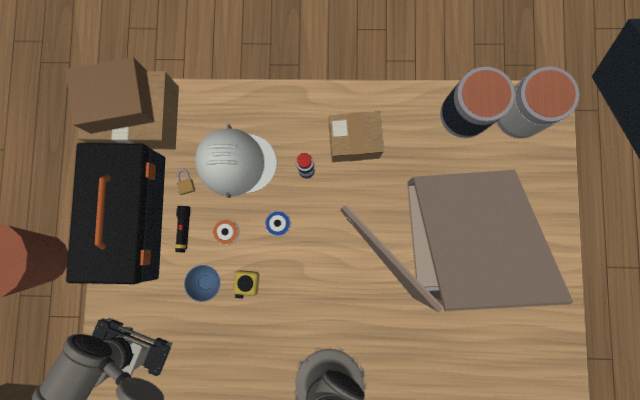

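View pics/side0.png

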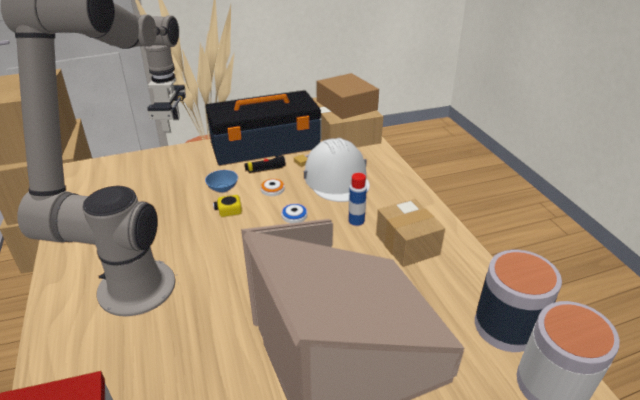

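The top view (image up is +x, left is +y) shows the orange puck at about (225,232), the blue one at (278,223), and the door running from its hinge at (437,305) to its free edge at (344,209). The side view shows the same layout. Next I'll measure these points.

Run:
```python
from h import *
L=lambda n:dict(np.load('/tmp/%s.npz'%n))
# window: dark blob inside puck, both views
for n,seeds in(('top',dict(or_=(225,232),bl=(278,223))),('side',dict(or_=(272,186),bl=(294,212)))):
    c=L(n); im=c['color'].astype(int); 
    for k,(u,v) in seeds.items():
        r=18; p=im[v-r:v+r,u-r:u+r]; b,g,rr=p[...,0],p[...,1],p[...,2]
        for nm,m in(('dark',p.max(2)<70),('halo',(rr-b>90)&(rr-g>55) if k=='or_' else (b-rr>60))):
            nn,lab,st,cen=cv2.connectedComponentsWithStats(m.astype(np.uint8))
            if nm=='dark':
                i=1+np.argmin([np.hypot(*(x-r)) for x in cen[1:]]); ce=cen[i]; a=st[i,4]
            else:
                ys,xs=np.nonzero(m);ce,_=cv2.minEnclosingCircle(np.c_[xs,ys].astype(np.float32));a=m.sum()
            U,V=ce[0]+u-r,ce[1]+v-r
            print(n,k,nm,round(U,1),round(V,1),a,onz(c,U,V,.0255).round(4),dep(c,U,V).round(4))
c=L('top')
# point cloud
H,W=c['z_map'].shape
K=np.array([[c['fx'],0,c['cx']],[0,c['fy'],c['cy']],[0,0,1.]])
uv=np.stack(np.meshgrid(np.arange(W),np.arange(H)),-1).reshape(-1,1,2).astype(float)
p=cv2.undistortPoints(uv,K,np.array([float(c['k1']),0,0,0]))[:,0]
z=c['z_map'].reshape(-1,1); P=((np.c_[p,np.ones(len(p))]*z)-c['t'])@c['R']; P=P.reshape(H,W,3)
np.save('/tmp/P.npy',P)
# door region: polygon around, height>0.1
m=np.zeros((H,W),np.uint8);cv2.fillPoly(m,[np.array([(335,200),(352,200),(412,265),(445,308),(430,312),(385,270)])],1)
q=P[(m>0)&(P[...,2]>.06)]
print(len(q),q.min(0),q.max(0))
q=q[np.argsort(q[:,2])]
for i in range(0,len(q),max(1,len(q)//30)): print(q[i].round(3))
def info(nm,u0,v0,u1,v1):
    q=P[v0:v1,u0:u1].reshape(-1,3);q=q[q[:,2]>.012]; print(nm,q.min(0).round(3),q.max(0).round(3))
for a in(('torch',172,200,194,255),('tape',232,268,262,302),('bowl',182,262,222,303),('hat',193,122,280,200),('can',293,148,318,182),('carton',325,108,386,164),('padlock',173,168,196,196)):info(*a)
```

```text
top or_ dark 224.5 231.5 32 [0.4727 0.3489 0.0255] [0.4728 0.3493 0.0238]
top or_ halo 224.9 231.5 200 [0.4728 0.3476 0.0255] [0.4728 0.3477 0.0252]
top bl dark 277.0 222.7 32 [0.5039 0.1787 0.0255] [0.504  0.1789 0.0239]
top bl halo 277.5 223.0 192 [0.503  0.177  0.0255] [0.5031 0.1772 0.0238]
side or_ dark 272.0 183.0 3 [0.4746 0.3513 0.0255] [0.4746 0.3515 0.0254]
side or_ halo 272.0 184.5 99 [0.4723 0.342  0.0255] [0.4723 0.3422 0.0254]
side bl dark 294.0 209.4 8 [0.5043 0.1777 0.0255] [0.5046 0.1788 0.0247]
side bl halo 294.0 211.0 119 [0.5018 0.1693 0.0255] [0.5005 0.1641 0.0294]
1679 [ 0.27671993 -0.29935932  0.06052303] [0.55507499 0.02042824 1.35548522]
[ 0.328 -0.211  0.061]
[ 0.368 -0.178  0.08 ]
[ 0.503 -0.063  0.089]
[ 0.334 -0.206  0.105]
[ 0.41  -0.142  0.118]
[ 0.459 -0.099  0.129]
[ 0.45  -0.108  0.135]
[ 0.526 -0.063  0.143]
[ 0.514 -0.056  0.151]
[ 0.502 -0.082  0.159]
[ 0.281 -0.251  0.166]
[ 0.478 -0.086  0.174]
[ 0.478 -0.091  0.182]
[ 0.458 -0.122  0.189]
[ 0.452 -0.112  0.197]
[ 0.441 -0.117  0.205]
[ 0.347 -0.195  0.213]
[ 0.361 -0.183  0.221]
[ 0.412 -0.163  0.228]
[ 0.404 -0.167  0.236]
[ 0.311 -0.225  0.244]
[ 0.389 -0.172  0.252]
[ 0.315 -0.222  0.26 ]
[ 0.364 -0.184  0.268]
[ 0.319 -0.218  0.276]
[ 0.337 -0.212  0.284]
[ 0.328 -0.215  0.292]
[ 0.322 -0.235  0.301]
[ 0.302 -0.255  0.309]
[ 0.295 -0.241  0.317]
[ 0.285 -0.26   0.327]
torch [0.407 0.02  0.013] [0.556 0.509 1.355]
tape [0.261 0.02  0.012] [0.423 0.313 1.355]
bowl [0.252 0.02  0.012] [0.423 0.467 1.355]
hat [0.423 0.02  0.012] [0.819 0.462 1.355]
can [0.423 0.02  0.016] [0.702 0.112 1.355]
carton [ 0.423 -0.155  0.012] [0.852 0.02  1.355]
padlock [0.423 0.02  0.012] [0.679 0.517 1.355]
```

```bash
cat >> h.py <<'E'
from scipy.spatial.transform import Rotation as Ro
def goto(p,rpy=None):
    s=observe(); R=Ro.from_euler('xyz',s['tool_rot']); 
    d=R.inv().apply(np.array(p)-s['tool_pos']); 
    w=(R.inv()*Ro.from_euler('xyz',rpy)).as_rotvec(degrees=True) if rpy is not None else 0
    print('travel',d.round(4),'dr',np.round(w,1)); return d
E
python3 - <<'E'
from h import *
goto([.473,.348,.2],[np.pi,0,np.pi])
P=np.load('/tmp/P.npy'); c=dict(np.load('/tmp/top.npz'))
im=c['color']; ok=c['z_map']>0
def fitline(m,lab):
    q=P[m]; print(lab,len(q))
    return q
# roof plane: normal, and front edge
m=np.zeros(ok.shape,np.uint8);cv2.fillPoly(m,[np.array([(425,185),(510,180),(555,290),(450,295)])],1)
q=P[(m>0)&ok]; ce=q.mean(0); n=np.linalg.svd(q-ce,full_matrices=False)[2][2]; n*=np.sign(n[2]); print('roof n',n, 'tilt',np.degrees(np.arccos(n[2])))
up=-n[:2]/np.linalg.norm(n[:2]); print('roof downhill dir (cup +y)',-up)
yc=-up; xc=np.array([yc[1],-yc[0]])
# roof corners from colour image, rough pixels, put at heights
for (u,v,z) in((409,182,.127),(515,171,.127),(570,300,.335),(440,308,.335)): print(u,v,onz(c,u,v,z).round(3))
# door plane: outer face/top edge points
m=np.zeros(ok.shape,np.uint8);cv2.fillPoly(m,[np.array([(340,203),(350,203),(405,262),(443,306),(430,310),(385,268)])],1)
q=P[(m>0)&ok&(P[...,2]>.1)]
l=cv2.fitLine(q[:,:2].astype(np.float32),cv2.DIST_HUBER,0,.01,.01).ravel(); print('door line',l, 'angle vs closed', np.degrees(np.arccos(abs(l[:2]@yc))))
for (u,v,z) in((344,208,.123),(350,209,.123),(342,209,.123),(437,307,.329),(427,303,.329)): print(u,v,onz(c,u,v,z).round(3))
E
python3 - <<'E'
import cv2
i=cv2.imread('pics/top0.png')[160:320,320:580]
cv2.imwrite('pics/crop.png',cv2.resize(i,None,fx=3,fy=3,interpolation=2))
E
```

```text
travel [-0.3271 -0.0369  0.0449] dr [ -0.1  -0.  -19.8]
roof n [0.50023959 0.04017498 0.86495452] tilt 30.122487411528724
roof downhill dir (cup +y) [0.99679055 0.08005372]
409 182 [ 0.626 -0.227  0.127]
515 171 [ 0.663 -0.54   0.127]
570 300 [ 0.312 -0.562  0.335]
440 308 [ 0.286 -0.257  0.335]
door line [ 0.77322596  0.63413054  0.39778456 -0.15680449] angle vs closed 34.763878751762505
344 208 [ 0.545 -0.034  0.123]
350 209 [ 0.543 -0.052  0.123]
342 209 [ 0.542 -0.028  0.123]
437 307 [ 0.287 -0.252  0.329]
427 303 [ 0.296 -0.228  0.329]
```

View pics/crop.png

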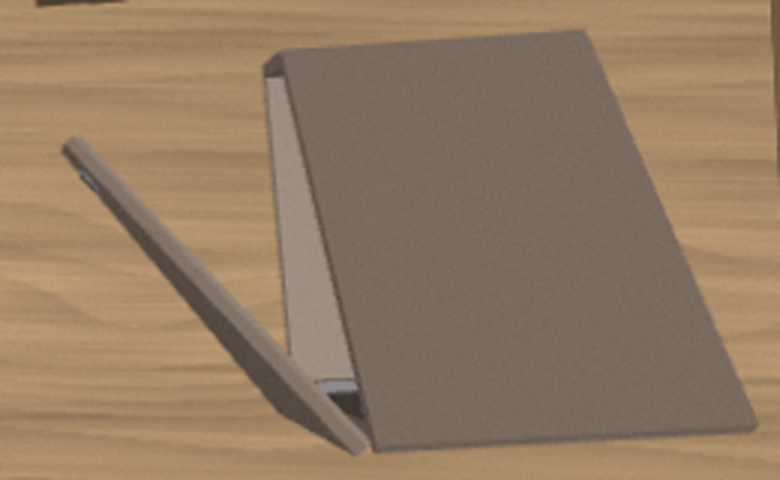

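The crop shows the door's top edge running from the hinge at about (440,310) to the free edge at about (344,207), with a small handle on its outer face. The door is open by about 35°, and the sizes agree with those given. First I'll go above the orange switch.

{"name": "arm_command", "arguments": {
  "fingers": [1,1,1,1,1,1,1,1],
  "travel": [
    [-0.04,-0.005,0.005],
    [-0.08,-0.009,0.01],
    [-0.12,-0.014,0.016],
    [-0.16,-0.018,0.022],
    [-0.2,-0.023,0.028],
    [-0.24,-0.027,0.034],
    [-0.28,-0.032,0.04],
    [-0.318,-0.036,0.045]
  ],
  "dr": [
    [0,0,-2.5],
    [0,0,-5],
    [0,0,-7.5],
    [0,0,-10],
    [0,0,-12.5],
    [0,0,-15],
    [0,0,-17.5],
    [0,0,-19.8]
  ]
}}

```text
time: 0.77
tool_pos: [0.4664, 0.3507, 0.1997]
tool_rot: [-3.141, -0.001, -3.14]
contact_force: [1.2, 1.2, -0.4]
opening: 0.0429
grip_force: 0.0
```

Run:
```python
from h import *
goto([.473,.348,.072],[np.pi,0,np.pi]); s=observe(); print(s['tool_pos'],s['tool_rot'],s['opening'],s['qpos'])
```

```text
travel [-0.0067 -0.0027  0.1277] dr [-0.  -0.1  0.1]
[0.46644138 0.350725   0.19970103] [-3.14110298e+00 -8.86466717e-04 -3.14005772e+00] 0.04286959807238782 [ 5.13431783e-01  4.87061531e-01  1.42614109e+00  7.76521568e-06
  1.22940273e+00 -1.05890230e+00]
```

{"name": "arm_command", "arguments": {
  "fingers": [1,1,1,1,1,1,1,1],
  "travel": [
    [-0.007,-0.002,0.01],
    [-0.007,-0.002,0.03],
    [-0.007,-0.002,0.055],
    [-0.007,-0.002,0.08],
    [-0.007,-0.002,0.1],
    [-0.007,-0.002,0.115],
    [-0.007,-0.002,0.125],
    [-0.007,-0.002,0.127]
  ],
  "dr": [
    [0,0,0],
    [0,0,0],
    [0,0,0],
    [0,0,0],
    [0,0,0],
    [0,0,0],
    [0,0,0],
    [0,0,0]
  ]
}}

```text
time: 1.43
tool_pos: [0.4706, 0.3499, 0.0713]
tool_rot: [-3.14, -0.004, 3.141]
contact_force: [-0.6, -0.2, -0.7]
opening: 0.0004
grip_force: 0.0
```

{"name": "arm_command", "arguments": {
  "fingers": [1,1,1,1,1,1,1,1],
  "travel": [
    [0,0,0],
    [0,0,0],
    [0,0,0],
    [0,0,0],
    [0,0,0],
    [0,0,0],
    [0,0,0],
    [0,0,0]
  ],
  "dr": [
    [0,0,0],
    [0,0,0],
    [0,0,0],
    [0,0,0],
    [0,0,0],
    [0,0,0],
    [0,0,0],
    [0,0,0]
  ]
}}

```text
time: 2.1
tool_pos: [0.472, 0.3503, 0.0737]
tool_rot: [3.141, 0.0, 3.141]
contact_force: [0.3, -0.2, 0.5]
opening: 0.0
grip_force: 0.0
```

Run:
```python
from h import *
s=observe(); print(s['tool_pos'],s['tool_rot'],s['opening'])
c=snap('side'); i=c['color'][110:250,190:390]; cv2.imwrite('pics/dwell.png',cv2.resize(i,None,fx=3,fy=3,interpolation=2))
```

```text
[0.4719647  0.35031173 0.07370174] [3.14140058e+00 2.44187509e-04 3.14134097e+00] 1.2499548414777095e-05
```

View pics/dwell.png

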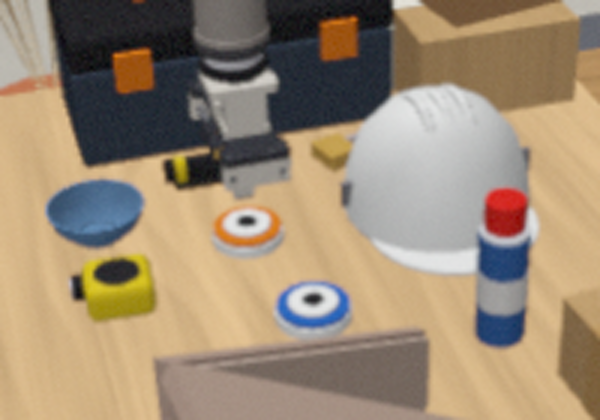

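The fingertips, at crop (240,192), hang about 25 mm above the orange window at (247,220). I'll hold there for over two seconds.

{"name": "arm_command", "arguments": {
  "fingers": [1,1,1,1,1,1,1,1],
  "travel": [
    [0,0,0],
    [0,0,0],
    [0,0,0],
    [0,0,0],
    [0,0,0],
    [0,0,0],
    [0,0,0],
    [0,0,0]
  ],
  "dr": [
    [0,0,0],
    [0,0,0],
    [0,0,0],
    [0,0,0],
    [0,0,0],
    [0,0,0],
    [0,0,0],
    [0,0,0]
  ]
}}

```text
time: 2.82
tool_pos: [0.4719, 0.3503, 0.0735]
tool_rot: [3.142, -0.0, 3.141]
contact_force: [-0.1, 0.3, -0.3]
opening: 0.0004
grip_force: 0.0
```

{"name": "arm_command", "arguments": {
  "fingers": [1,1,1,1,1,1,1,1],
  "travel": [
    [0,0,0],
    [0,0,0],
    [0,0,0],
    [0,0,0],
    [0,0,0],
    [0,0,0],
    [0,0,0],
    [0,0,0]
  ],
  "dr": [
    [0,0,0],
    [0,0,0],
    [0,0,0],
    [0,0,0],
    [0,0,0],
    [0,0,0],
    [0,0,0],
    [0,0,0]
  ]
}}

```text
time: 3.48
tool_pos: [0.4719, 0.3503, 0.0736]
tool_rot: [3.142, 0.0, 3.141]
contact_force: [-0.0, -0.4, 0.6]
opening: 0.0001
grip_force: 0.0
```

{"name": "arm_command", "arguments": {
  "fingers": [1,1,1,1,1,1,1,1],
  "travel": [
    [0,0,0],
    [0,0,0],
    [0,0,0],
    [0,0,0],
    [0,0,0],
    [0,0,0],
    [0,0,0],
    [0,0,0]
  ],
  "dr": [
    [0,0,0],
    [0,0,0],
    [0,0,0],
    [0,0,0],
    [0,0,0],
    [0,0,0],
    [0,0,0],
    [0,0,0]
  ]
}}

```text
time: 4.15
tool_pos: [0.4719, 0.3503, 0.0735]
tool_rot: [3.142, 0.0, 3.141]
contact_force: [0.3, -0.3, 0.4]
opening: 0.0
grip_force: 0.0
```

{"name": "arm_command", "arguments": {
  "fingers": [1,1,1,1,1,1,1,1],
  "travel": [
    [0,0,-0.03],
    [0,0,-0.07],
    [0,0,-0.11],
    [0,0,-0.15],
    [0,0,-0.18],
    [0,0,-0.18],
    [0,0,-0.18],
    [0,0,-0.18]
  ],
  "dr": [
    [0,0,0],
    [0,0,0],
    [0,0,0],
    [0,0,0],
    [0,0,0],
    [0,0,0],
    [0,0,0],
    [0,0,0]
  ]
}}

```text
time: 4.82
tool_pos: [0.4714, 0.35, 0.2526]
tool_rot: [-3.141, -0.001, 3.141]
contact_force: [0.1, -0.5, 0.0]
opening: 0.0
grip_force: 0.0
```

Run:
```python
from h import *
w=Ro.from_euler('xyz',[np.pi,0,np.pi+.3])*Ro.from_rotvec([np.radians(20),0,0])
goto([.465,.0,.25],w.as_euler('xyz')); print(w.as_matrix().round(3))
```

```text
travel [ 0.0064 -0.35    0.0029] dr [ 19.8  -3.1 -17. ]
[[-0.955 -0.278  0.101]
 [-0.296  0.898 -0.327]
 [ 0.    -0.342 -0.94 ]]
```

{"name": "arm_command", "arguments": {
  "fingers": [1,1,1,1,1,1,1,1],
  "travel": [
    [0.001,-0.03,0],
    [0.001,-0.07,0],
    [0.002,-0.11,0],
    [0.003,-0.15,0],
    [0.004,-0.19,0],
    [0.005,-0.23,0],
    [0.006,-0.27,0],
    [0.006,-0.31,0]
  ],
  "dr": [
    [2,-0.3,-2],
    [5,-0.8,-4],
    [7.5,-1.2,-6.5],
    [10,-1.6,-8.5],
    [12.5,-2,-11],
    [15,-2.3,-13],
    [17.5,-2.7,-15],
    [19.8,-3.1,-17]
  ]
}}

```text
time: 5.48
tool_pos: [0.4645, 0.0385, 0.2516]
tool_rot: [-2.792, -0.003, -2.839]
contact_force: [0.9, -0.7, -0.6]
opening: 0.0008
grip_force: 0.0
```

{"name": "arm_command", "arguments": {
  "fingers": [1,1,1],
  "travel": [
    [0,-0.02,0.007],
    [0,-0.04,0.014],
    [0,-0.04,0.014]
  ],
  "dr": [
    [0,0,0],
    [0,0,0],
    [0,0,0]
  ]
}}

```text
time: 5.73
tool_pos: [0.478, -0.003, 0.2523]
tool_rot: [-2.793, -0.002, -2.844]
contact_force: [-1.0, -0.0, 0.1]
opening: 0.0004
grip_force: 0.0
```

Run:
```python
from h import *
s=observe();print(s['tool_pos'],s['tool_rot'],s['qpos'])
w=Ro.from_euler('xyz',[np.pi,0,np.pi+.3])*Ro.from_rotvec([np.radians(20),0,0])
goto([.472,.01,.143],w.as_euler('xyz'))
```

```text
[ 0.47798347 -0.00303473  0.25231579] [-2.79314012e+00 -1.61996006e-03 -2.84437073e+00] [ 0.04087416  0.23057801  1.71458543 -0.37353795  1.13413963 -1.67853822]
travel [0.0017 0.0507 0.0979] dr [ 0.  -0.1 -0.1]
```

{"name": "arm_command", "arguments": {
  "fingers": [1,1,1,1,1,1],
  "travel": [
    [0.001,0.02,0.03],
    [0.001,0.035,0.06],
    [0.002,0.045,0.085],
    [0.002,0.051,0.097],
    [0.002,0.051,0.098],
    [0.002,0.051,0.098]
  ],
  "dr": [
    [0,0,0],
    [0,0,0],
    [0,0,0],
    [0,0,0],
    [0,0,0],
    [0,0,0]
  ]
}}

```text
time: 6.23
tool_pos: [0.4714, 0.0134, 0.1431]
tool_rot: [-2.794, -0.002, -2.841]
contact_force: [-0.1, -0.0, 1.2]
opening: 0.0005
grip_force: 0.0
```

Run:
```python
from h import *
s=observe();print(s['tool_pos'])
for f in (36,34,32,28,24,20,16,12,8,4,2,0,-2):
    a=np.radians(f+4.6); d=np.array([np.cos(a),np.sin(a)]); n=np.array([-d[1],d[0]])
    p=np.array([.285,-.257])+.306*d+.018*n+.0244*np.array([-.296,.955])
    print(f,end=' ');goto([*p,.143])
c=snap('side'); i=c['color'][130:280,220:420]; cv2.imwrite('pics/pre.png',cv2.resize(i,None,fx=3,fy=3,interpolation=2))
```

```text
[0.47140766 0.01342539 0.1431069 ]
36 travel [-0.0156 -0.0383  0.014 ] dr 0
34 travel [-0.0203 -0.0474  0.0172] dr 0
32 travel [-0.0246 -0.0566  0.0206] dr 0
28 travel [-0.0322 -0.0754  0.0274] dr 0
24 travel [-0.0383 -0.0947  0.0343] dr 0
20 travel [-0.0431 -0.1143  0.0414] dr 0
16 travel [-0.0463 -0.1342  0.0486] dr 0
12 travel [-0.0481 -0.1542  0.0559] dr 0
8 travel [-0.0484 -0.1743  0.0632] dr 0
4 travel [-0.0471 -0.1944  0.0704] dr 0
2 travel [-0.046  -0.2044  0.0741] dr 0
0 travel [-0.0444 -0.2144  0.0777] dr 0
-2 travel [-0.0425 -0.2243  0.0813] dr 0
```

View pics/pre.png

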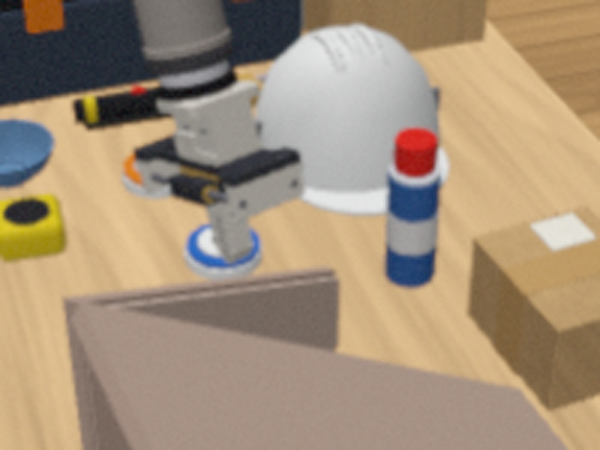

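The fingers, at crop (232,255), stand off the outer side of the door, which has its top edge at crop y≈285. Now I'll push gently.

{"name": "arm_command", "arguments": {
  "fingers": [1,1,1,1,1,1,1,1],
  "travel": [
    [-0.004,-0.01,0.004],
    [-0.008,-0.02,0.007],
    [-0.012,-0.03,0.011],
    [-0.016,-0.038,0.014],
    [-0.02,-0.047,0.017],
    [-0.025,-0.057,0.021],
    [-0.029,-0.066,0.024],
    [-0.032,-0.075,0.027]
  ],
  "dr": [
    [0,0,0],
    [0,0,0],
    [0,0,0],
    [0,0,0],
    [0,0,0],
    [0,0,0],
    [0,0,0],
    [0,0,0]
  ]
}}

```text
time: 6.95
tool_pos: [0.5274, -0.0546, 0.1448]
tool_rot: [-2.793, 0.002, -2.842]
contact_force: [-0.4, 0.3, 0.4]
opening: 0.0003
grip_force: 0.3
```

Run:
```python
from h import *
s=observe();print(s['tool_pos'],s['tool_rot'],s['contact_force'],s['qpos'])
for f in (24,20,16,12,8,4,2,0,-2):
    a=np.radians(f+4.6); d=np.array([np.cos(a),np.sin(a)]); n=np.array([-d[1],d[0]])
    p=np.array([.285,-.257])+.306*d+.018*n+.0244*np.array([-.296,.955])
    print(f,end=' ');goto([*p,.143])
c=snap('side'); i=c['color'][130:280,220:420]; cv2.imwrite('pics/push1.png',cv2.resize(i,None,fx=3,fy=3,interpolation=2))
```

```text
[ 0.52740098 -0.05457022  0.1448038 ] [-2.79317787e+00  2.30326614e-03 -2.84205610e+00] [-0.42308095  0.26759116  0.35896484] [-0.06777286  0.4273611   1.76012608 -0.42911014  0.86944039 -1.67216132]
24 travel [-0.005  -0.0174  0.0083] dr 0
20 travel [-0.0097 -0.037   0.0154] dr 0
16 travel [-0.013  -0.0569  0.0226] dr 0
12 travel [-0.0148 -0.0769  0.0299] dr 0
8 travel [-0.0151 -0.097   0.0372] dr 0
4 travel [-0.0139 -0.1171  0.0445] dr 0
2 travel [-0.0127 -0.1271  0.0481] dr 0
0 travel [-0.0112 -0.1371  0.0517] dr 0
-2 travel [-0.0093 -0.147   0.0553] dr 0
```

View pics/push1.png

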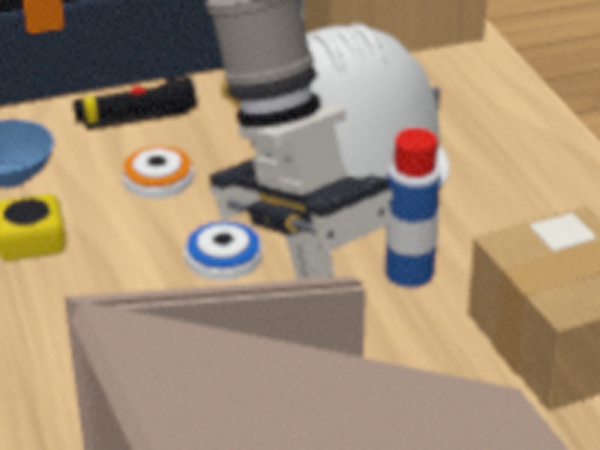

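The door's free edge has moved from crop x 337 to 362, with the finger on its outer face a little in from the edge. I'll continue.

{"name": "arm_command", "arguments": {
  "fingers": [1,1,1,1,1,1,1,1],
  "travel": [
    [-0.003,-0.01,0.005],
    [-0.006,-0.021,0.01],
    [-0.008,-0.032,0.014],
    [-0.01,-0.043,0.018],
    [-0.013,-0.055,0.022],
    [-0.014,-0.066,0.026],
    [-0.015,-0.077,0.03],
    [-0.015,-0.088,0.034]
  ],
  "dr": [
    [0,0,0],
    [0,0,0],
    [0,0,0],
    [0,0,0],
    [0,0,0],
    [0,0,0],
    [0,0,0],
    [0,0,0]
  ]
}}

```text
time: 7.67
tool_pos: [0.5692, -0.1405, 0.1429]
tool_rot: [-2.793, 0.002, -2.842]
contact_force: [0.5, 1.4, 0.4]
opening: 0.0002
grip_force: 0.2
```

Run:
```python
from h import *
s=observe();print(s['tool_pos'],s['tool_rot'],s['contact_force'],s['qpos'])
for f in (8,4,2,0,-2):
    a=np.radians(f+4.6); d=np.array([np.cos(a),np.sin(a)]); n=np.array([-d[1],d[0]])
    p=np.array([.285,-.257])+.306*d+.018*n+.0244*np.array([-.296,.955])
    print(f,end=' ');goto([*p,.143])
```

```text
[ 0.56916516 -0.14048409  0.14286652] [-2.79313275e+00  2.00487143e-03 -2.84183798e+00] [0.51663317 1.37153393 0.37473332] [-0.22163582  0.49490417  1.64660684 -0.39994923  0.86023745 -1.85013356]
8 travel [-0.0005 -0.009   0.0031] dr 0
4 travel [ 0.0007 -0.029   0.0104] dr 0
2 travel [ 0.0018 -0.039   0.014 ] dr 0
0 travel [ 0.0033 -0.049   0.0176] dr 0
-2 travel [ 0.0052 -0.0589  0.0212] dr 0
```

{"name": "arm_command", "arguments": {
  "fingers": [1,1,1,1,1,1,1,1],
  "travel": [
    [0,-0.006,0.002],
    [0,-0.012,0.004],
    [0,-0.018,0.006],
    [0.001,-0.024,0.008],
    [0.001,-0.029,0.01],
    [0.001,-0.033,0.012],
    [0.002,-0.037,0.013],
    [0.002,-0.04,0.014]
  ],
  "dr": [
    [0,0,0],
    [0,0,0],
    [0,0,0],
    [0,0,0],
    [0,0,0],
    [0,0,0],
    [0,0,0],
    [0,0,0]
  ]
}}

```text
time: 8.33
tool_pos: [0.5792, -0.1807, 0.1433]
tool_rot: [-2.793, 0.002, -2.842]
contact_force: [-1.0, 0.6, 0.3]
opening: 0.0001
grip_force: 0.2
```

{"name": "arm_command", "arguments": {
  "fingers": [1,1,1],
  "travel": [
    [0,-0.003,0.001],
    [0.001,-0.005,0.002],
    [0.001,-0.005,0.002]
  ],
  "dr": [
    [0,0,0],
    [0,0,0],
    [0,0,0]
  ]
}}

```text
time: 8.58
tool_pos: [0.5799, -0.1862, 0.1432]
tool_rot: [-2.793, 0.002, -2.842]
contact_force: [-1.1, 0.2, -0.1]
opening: 0.0006
grip_force: 0.0
```

{"name": "arm_command", "arguments": {
  "fingers": [1,1,1],
  "travel": [
    [0,-0.002,0.001],
    [0.001,-0.003,0.001],
    [0.001,-0.003,0.001]
  ],
  "dr": [
    [0,0,0],
    [0,0,0],
    [0,0,0]
  ]
}}

```text
time: 8.83
tool_pos: [0.5799, -0.1892, 0.1433]
tool_rot: [-2.793, 0.002, -2.842]
contact_force: [0.6, 0.1, -0.7]
opening: 0.0004
grip_force: 0.1
```

{"name": "arm_command", "arguments": {
  "fingers": [1,1,1],
  "travel": [
    [0,-0.002,0.001],
    [0.001,-0.003,0.001],
    [0.001,-0.003,0.001]
  ],
  "dr": [
    [0,0,0],
    [0,0,0],
    [0,0,0]
  ]
}}

```text
time: 9.08
tool_pos: [0.5799, -0.1926, 0.1434]
tool_rot: [-2.793, 0.002, -2.842]
contact_force: [0.3, -0.1, 0.2]
opening: 0.0005
grip_force: 0.1
```

{"name": "arm_command", "arguments": {
  "fingers": [1,1,1],
  "travel": [
    [0,-0.002,0.001],
    [0.001,-0.003,0.001],
    [0.001,-0.003,0.001]
  ],
  "dr": [
    [0,0,0],
    [0,0,0],
    [0,0,0]
  ]
}}

```text
time: 9.33
tool_pos: [0.5798, -0.196, 0.1435]
tool_rot: [-2.793, 0.002, -2.842]
contact_force: [-0.6, -0.5, -0.1]
opening: 0.0008
grip_force: 0.1
```

Run:
```python
from h import *
s=observe();print(s['tool_pos'],s['contact_force'])
c=snap('side'); i=c['color'][180:330,220:420]; cv2.imwrite('pics/push2.png',cv2.resize(i,None,fx=3,fy=3,interpolation=2))
```

```text
[ 0.57981996 -0.19601116  0.14349529] [-0.63479932 -0.46033234 -0.1215121 ]
```

View pics/push2.png

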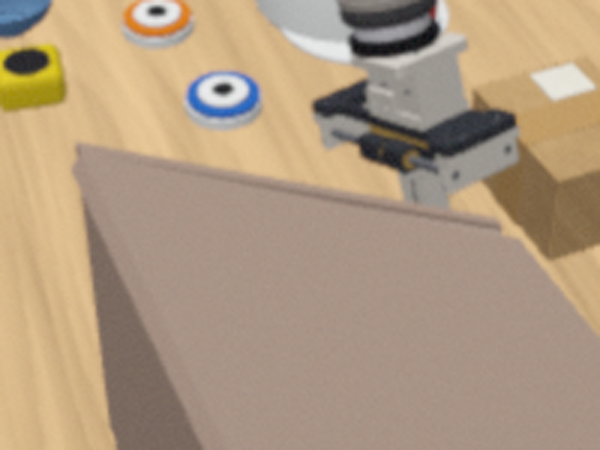

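The door is almost shut: its top edge now runs alongside the roof edge, ending at crop (500,228). I'll continue until the force rises at the stop.

{"name": "arm_command", "arguments": {
  "fingers": [1,1,1],
  "travel": [
    [0,-0.002,0.001],
    [0.001,-0.004,0.001],
    [0.001,-0.004,0.001]
  ],
  "dr": [
    [0,0,0],
    [0,0,0],
    [0,0,0]
  ]
}}

```text
time: 9.63
tool_pos: [0.5801, -0.2004, 0.144]
tool_rot: [-2.793, 0.002, -2.842]
contact_force: [0.6, 0.7, -1.0]
opening: 0.0006
grip_force: 0.0
```

{"name": "arm_command", "arguments": {
  "fingers": [1,1,1],
  "travel": [
    [0,-0.002,0.001],
    [0.001,-0.003,0.001],
    [0.001,-0.003,0.001]
  ],
  "dr": [
    [0,0,0],
    [0,0,0],
    [0,0,0]
  ]
}}

```text
time: 9.88
tool_pos: [0.5801, -0.2036, 0.144]
tool_rot: [-2.793, 0.002, -2.842]
contact_force: [-0.2, -0.3, 0.4]
opening: 0.0006
grip_force: 0.1
```

Run:
```python
from h import *
c=snap('top'); H,W=c['z_map'].shape
K=np.array([[c['fx'],0,c['cx']],[0,c['fy'],c['cy']],[0,0,1.]])
i=c['color'][160:320,380:540]; cv2.imwrite('pics/top2.png',cv2.resize(i,None,fx=3.7,fy=3.7,interpolation=2))
s=observe();print(s['tool_pos'],s['contact_force'],s['joint_efforts'])
```

```text
[ 0.58004405 -0.20347046  0.14398818] [-0.03165505 -0.37385074  0.7772425 ] [-1.08056555e-01 -4.98175657e+01 -2.20051718e+01 -1.17520552e+00
 -5.77286482e-01 -4.92406602e-02]
```

View pics/top2.png

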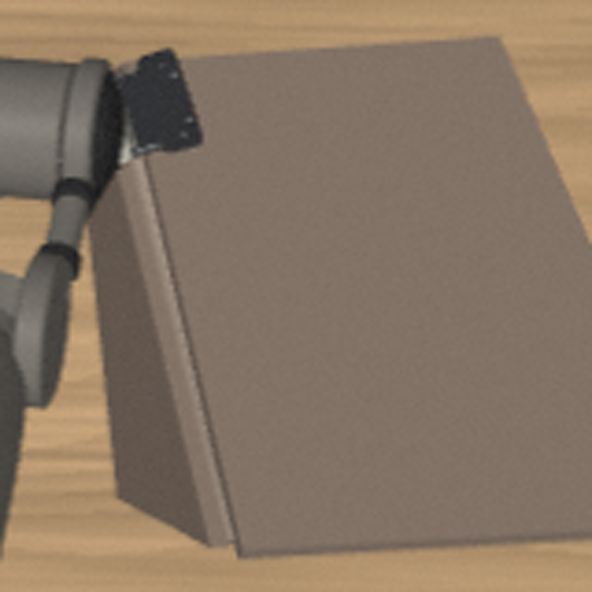

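The top view shows the door nearly parallel to the roof edge, with only a thin gap from crop (150,165) to (235,540). I'll keep pressing to the stop.

{"name": "arm_command", "arguments": {
  "fingers": [1,1,1],
  "travel": [
    [0,-0.002,0.001],
    [0.001,-0.003,0.001],
    [0.001,-0.003,0.001]
  ],
  "dr": [
    [0,0,0],
    [0,0,0],
    [0,0,0]
  ]
}}

```text
time: 10.18
tool_pos: [0.58, -0.2068, 0.1441]
tool_rot: [-2.793, 0.002, -2.842]
contact_force: [-0.4, 0.0, -0.1]
opening: 0.0004
grip_force: 0.1
```

{"name": "arm_command", "arguments": {
  "fingers": [1,1,1],
  "travel": [
    [0,-0.002,0.001],
    [0.001,-0.003,0.001],
    [0.001,-0.003,0.001]
  ],
  "dr": [
    [0,0,0],
    [0,0,0],
    [0,0,0]
  ]
}}

```text
time: 10.43
tool_pos: [0.5802, -0.2098, 0.1441]
tool_rot: [-2.794, 0.003, -2.842]
contact_force: [1.5, 3.0, -0.7]
opening: 0.0002
grip_force: 0.9
```

Contact force is rising, so one more small step will confirm the stop.

{"name": "arm_command", "arguments": {
  "fingers": [1,1,1],
  "travel": [
    [0,-0.001,0],
    [0,-0.002,0.001],
    [0,-0.002,0.001]
  ],
  "dr": [
    [0,0,0],
    [0,0,0],
    [0,0,0]
  ]
}}

```text
time: 10.68
tool_pos: [0.5805, -0.2103, 0.1438]
tool_rot: [-2.796, 0.002, -2.842]
contact_force: [-1.7, 10.4, 3.3]
opening: 0.0004
grip_force: 5.1
```

{"name": "arm_command", "arguments": {
  "fingers": [1,1,1],
  "travel": [
    [0,-0.001,0],
    [0,-0.002,0.001],
    [0,-0.002,0.001]
  ],
  "dr": [
    [0,0,0],
    [0,0,0],
    [0,0,0]
  ]
}}

```text
time: 10.93
tool_pos: [0.5806, -0.2107, 0.1437]
tool_rot: [-2.798, 0.002, -2.842]
contact_force: [-4.4, 20.1, 9.3]
opening: 0.0008
grip_force: 9.8
```

The door is at its hard stop. Backing off.

{"name": "arm_command", "arguments": {
  "fingers": [1,1,1,1,1,1,1,1],
  "travel": [
    [0,0.01,-0.003],
    [0,0.025,-0.009],
    [0,0.045,-0.016],
    [0,0.066,-0.024],
    [0,0.056,-0.051],
    [0,0.045,-0.08],
    [0,0.035,-0.11],
    [0,0.035,-0.11]
  ],
  "dr": [
    [0,0,0],
    [0,0,0],
    [0,0,0],
    [0,0,0],
    [0,0,0],
    [0,0,0],
    [0,0,0],
    [0,0,0]
  ]
}}

```text
time: 11.6
tool_pos: [0.5631, -0.1477, 0.2422]
tool_rot: [-2.786, 0.011, -2.841]
contact_force: [0.1, -0.2, 1.1]
opening: 0.0004
grip_force: 0.0
```

{"name": "arm_command", "arguments": {
  "fingers": [1,1,1,1],
  "travel": [
    [0,0,0],
    [0,0,0],
    [0,0,0],
    [0,0,0]
  ],
  "dr": [
    [0,0,0],
    [0,0,0],
    [0,0,0],
    [0,0,0]
  ]
}}

```text
time: 11.93
tool_pos: [0.5597, -0.1469, 0.2335]
tool_rot: [-2.795, -0.001, -2.842]
contact_force: [0.0, -0.1, -0.5]
opening: 0.0006
grip_force: 0.0
```

Run:
```python
from h import *
c=snap('side'); cv2.imwrite('pics/end.png',c['color'])
s=observe();print(s['tool_pos'],s['contact_force'])
for w in((.473,.348,.0255),(.503,.178,.0255)):print(np.linalg.norm(s['tool_pos']-np.array(w)))
```

```text
[ 0.55984219 -0.14688996  0.23365109] [-0.40701156 -0.16360204 -0.2264765 ]
0.5438607521269602
0.39001461430642476
```

View pics/end.png

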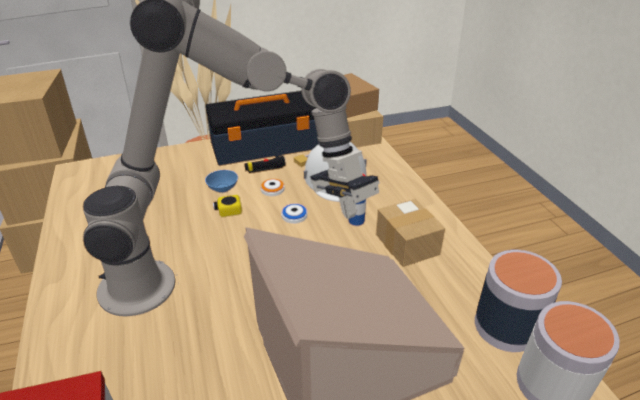

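The door is now flush along the cupboard front, from (247,232) to about (385,258). The loose things haven't moved, and the hand is clear of everything.

```bash
python3 -c "
from cell import *
print(hand_in())"
```

```text
the job is handed in; nothing more can be done
None
```

I handed the job in with the cupboard door pushed shut to its hard stop, the fingertips held about 29 mm over the orange switch's window for over two seconds, the blue switch not approached low, the loose things looking unmoved, and the hand well clear; no verdict came back.

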